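Put the belt pulleys back in their dishes

ROBOT

A 6-joint arm with a two-finger parallel gripper is mounted at the origin on the work surface. World frame = base frame: x ahead of the robot, y to its left, z up, the work surface at z = 0. Lengths are in m, angles in rad, forces in N, time in s.
With the tool pointing down it reaches from about 0.35 to 0.975 m from the base axis. Payload 4.9 kg.
Tool frame: the origin (TCP) lies midway between the tips of the shut fingers; the grasp point (between the pads) lies 19 mm behind it; z points along the fingers, y is the line along which they close (so a half turn about z gives the same grasp; the last joint's range is limited). The gripper opens to 85 mm and grips with 20 to 120 N. Pads are 22 mm wide; open, the fingers measure 114 mm over their backs; the gripper's body (76 mm by 85 mm) begins 54 mm behind the grasp point. The pads swing forward as they close: fully open they stand 13 mm farther back than shut.
Start: joints at [-1.322, 0.053, 1.613, -0, 1.476, -0.119], TCP at [0.225, -0.583, 0.231] pointing down, gripper open.
Joint ranges: [-3.01, 3.01], [-1.01, 2.22], [0.06, 2.58], [-1.02, 4.17], [0.09, 2.62], [-3.14, 3.14]. Speed limits (rad/s): [2.57, 2.57, 3.14, 3.14, 3.14, 3.14].

INTERFACE

Orientations are given as a unit quaternion [w, x, y, z].
In Python, from plant import manip gives the robot as it stands.
- The arm moves only by the tool carry_out, never from a script. Its argument "moves" is a list of rows, each a list of 7 numbers: the opening, from 0 (shut) to 1 (fully open), then the shift along the tool's x, y, z normalised to -1 to 1, where 1 is 0.4 m, then the turn, a rotation vector about the tool's x, y, z normalised to -1 to 1, where 1 is 0.5 rad. In form: [[grip, dx, dy, dz, rx, ry, rz], ...]. A call has 1 to 8 rows; each row is the pose to reach, as a shift and turn from the pose commanded when the call began, along the tool's axes at that moment; what a row does not reach only later rows make up. A row lasts 1/12 s, in which the tool goes at most 41.7 mm and 7.16 degrees, less where a joint would pass 70% of its speed; a pose out of reach is approached as far as the arm can. A call with a number of a shift or a turn outside -1 to 1 is refused whole. A call with a gripper value outside its range is refused whole. The fingers move at their own pace and stop on an object; the grip force is fixed at half the most. Time passes only in rows, so rows that repeat a pose let the fingers close. It gives the time, the measured TCP pose, the force and the opening at its end, in the units of the state.
- manip.state(): the state, without advancing time (a new reading comes with each control period).
- manip.grab_frame(name): name is "scene" or "top"; returns the picture (480x640x3 uint8, red, green, blue); there is no depth.
- manip.camera_info(name): a dict with "intrinsics" (3x3 intrinsics, pixels), "extrinsics" (4x4, takes a point from world to camera coordinates). Camera axes: x right, y down, z forward; pixel columns grow to the right and rows downward; lengths in m; the calibration is good to about 2 mm. A picture is of the moment at which its call begins. camera_info takes no time and is no camera call.
- manip.job_done(): hands the job in, once; it reports no verdict.
The state is a dict: "time": time; "joint_pos": joint angles; "joint_vel": joint speeds; "joint_efforts": joint torques, N m; "tool_pos": TCP position; "tool_rot": TCP orientation; "contact_force": force on the tool from outside, world axes, zero at the start; "ft_torque": the same for the moment, N m; "gripper_width": opening from 0.0 (shut) to 1.0 (fully open).
Only numpy, scipy, OpenCV 4.12 (cv2) and the standard library are available. Lean on these libraries where they do the work, as an engineer would, in place of code of your own. Each camera call takes 0.05 s, during which the arm holds its last target. There are 200 camera calls.

TASK

Put the four loose V-belt pulleys back in the round steel dishes on the bench, each in the dish of its own size: the smallest pulley in the smallest dish, and so on up to the largest in the largest. Each must end lying flat on the floor of its dish, hub up. Leave the grease pot and the ball bearing where they are.

Things in the scene. Friction and masses are not known exactly. Their poses are not given: they have to be found in the camera images.
- pulley_a: the smallest pulley: bare aluminium V-belt pulley, a grooved disc 44 mm in diameter and 18 mm thick lying flat, with a round hub 28 mm in diameter standing 26 mm above the disc (44 mm high in all; a dark dot marks the bore on top); loose, 0.05 to 0.35 kg. Origin: centre of the underside; z up along the hub
- dish_a: the smallest dish: round shallow dark steel dish fixed to the bench, inner diameter 62 mm, outer 68 mm, rim 12 mm above the bench, flat floor 3 mm above the bench. Origin: centre of the underside, on the bench; z up. Belongs to the pulley 44 mm in diameter
- pulley_b: the second smallest pulley: bare aluminium V-belt pulley, a grooved disc 56 mm in diameter and 18 mm thick lying flat, with a round hub 28 mm in diameter standing 26 mm above the disc (44 mm high in all; a dark dot marks the bore on top); loose, 0.05 to 0.35 kg. Origin: centre of the underside; z up along the hub
- dish_b: the second smallest dish: round shallow dark steel dish fixed to the bench, inner diameter 74 mm, outer 80 mm, rim 12 mm above the bench, flat floor 3 mm above the bench. Origin: centre of the underside, on the bench; z up. Belongs to the pulley 56 mm in diameter
- pulley_c: the second largest pulley: bare aluminium V-belt pulley, a grooved disc 68 mm in diameter and 18 mm thick lying flat, with a round hub 28 mm in diameter standing 26 mm above the disc (44 mm high in all; a dark dot marks the bore on top); loose, 0.05 to 0.35 kg. Origin: centre of the underside; z up along the hub
- dish_c: the second largest dish: round shallow dark steel dish fixed to the bench, inner diameter 86 mm, outer 92 mm, rim 12 mm above the bench, flat floor 3 mm above the bench. Origin: centre of the underside, on the bench; z up. Belongs to the pulley 68 mm in diameter
- pulley_d: the largest pulley: bare aluminium V-belt pulley, a grooved disc 80 mm in diameter and 18 mm thick lying flat, with a round hub 28 mm in diameter standing 26 mm above the disc (44 mm high in all; a dark dot marks the bore on top); loose, 0.05 to 0.35 kg. Origin: centre of the underside; z up along the hub
- dish_d: the largest dish: round shallow dark steel dish fixed to the bench, inner diameter 98 mm, outer 104 mm, rim 12 mm above the bench, flat floor 3 mm above the bench. Origin: centre of the underside, on the bench; z up. Belongs to the pulley 80 mm in diameter
- grease_pot: amber glass grease pot with a black cap, 50 mm in diameter, 60 mm high, upright and loose; to be left alone. Origin: centre of the underside
- bearing: plain steel ball bearing, a flat ring 52 mm outside, 25 mm bore, 15 mm high, without hub, loose; not a pulley, to be left alone. Origin: centre of the underside. (Not listed: a hex nut, a steel block and a wooden packer, each 12 mm high and at most 60 mm long, lie loose among the listed things; nothing else stands where the pulleys, dishes, pot and bearing are)
Things that resemble listed ones, but are neither listed nor needed, are in the scene too. What is shaped like the dish_c but blue, green or yellow is not meant.

How it is judged:
By the outcome, as a careful person would: the job done as asked, in the order asked, and still so for the second after the job is handed in, with the robot touching nothing.
It also fails if it takes over 115 s, if anything falls off the work surface, if the arm or the gripper's body presses on something with over 40 N, if the wrist force passes 120 N, or if a joint passes its speed limit or range.

## Working session

There is one attempt and no reset: what is moved stays moved. The work goes in short steps, Python scripts to look and compute and a tool call to move; the robot and the scene stay as the last step left them, time stands still between calls to the robot, and variables do not carry over. Pictures are saved under pics/ and viewed, on a budget of 14 in all, crops included, one or two more only if the job needs it, and the job is handed in when it is done.

Besides the shell and the picture viewer there is one more tool, called as a command line: name --pt "numbers of a row" for each row, then --argument value for the rest. carry_out: Moves the arm, as the interface text tells. Scaled input: -1 to 1 covers 0.4 m each way for a shift and 0.5 rad each way for a turn. Its arguments: {"type":"object","properties":{"moves":{"type":"array"}},"required":["moves"]}

```bash
ls; mkdir -p pics
python3 - <<'E'
from plant import manip
import cv2
for n in("scene","top"):
    cv2.imwrite(f"pics/{n}0.png",manip.grab_frame(n)[:,:,::-1]); print(manip.camera_info(n))
print(manip.state())
E
```

```text
pics
{'intrinsics': array([[460.94040467,   0.        , 324.83308745],
       [  0.        , 460.94040467, 247.17740236],
       [  0.        ,   0.        ,   1.        ]]), 'extrinsics': array([[ 0.46083226,  0.88721178, -0.02211102, -0.21568977],
       [ 0.53697701, -0.29857778, -0.78899112, -0.26312661],
       [-0.70660407,  0.35171945, -0.6140066 ,  1.35295332],
       [ 0.        ,  0.        ,  0.        ,  1.        ]])}
{'intrinsics': array([[538.20599023,   0.        , 325.72261654],
       [  0.        , 538.20599023, 247.36211221],
       [  0.        ,   0.        ,   1.        ]]), 'extrinsics': array([[ 0.0267847 , -0.99940154,  0.02188909, -0.02866529],
       [-0.98657513, -0.02995706, -0.16053685,  0.52744264],
       [ 0.16109651, -0.0172953 , -0.9867871 ,  1.02525447],
       [ 0.        ,  0.        ,  0.        ,  1.        ]])}
{'time': 0.1, 'joint_pos': array([-1.32196875e+00,  5.32869882e-02,  1.61415621e+00,  1.68994119e-05,
        1.47602237e+00, -1.18994708e-01]), 'joint_vel': array([-0.00153949, -0.00092838, -0.00391502,  0.00037424,  0.00091096,
       -0.00215526]), 'joint_efforts': array([-9.80751292e-05, -3.94906819e+01, -3.71362817e+01, -1.10682315e-04,
        3.93336915e-03,  4.97916332e-06]), 'tool_pos': array([ 0.22460696, -0.58263712,  0.23018865]), 'tool_rot': array([-9.35028706e-04,  9.83135676e-01,  1.82875273e-01, -5.23553502e-05]), 'contact_force': array([-0.5574319 , -0.82588563,  0.11399871]), 'ft_torque': array([-0.02737579, -0.05918616,  0.00515522]), 'gripper_width': 0.9963718231816552}
```

View pics/top0.png

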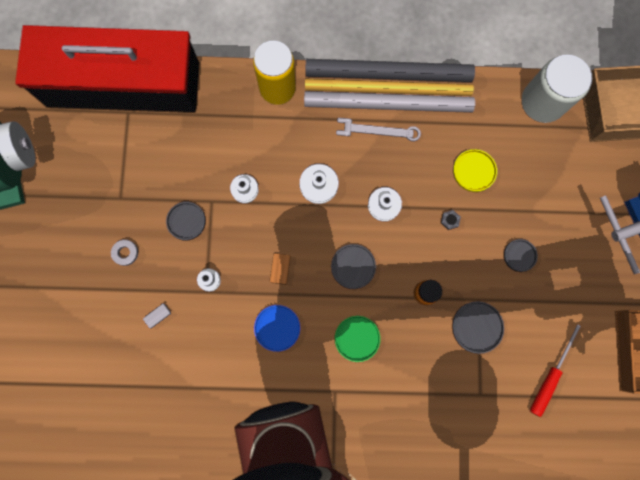

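View pics/scene0.png

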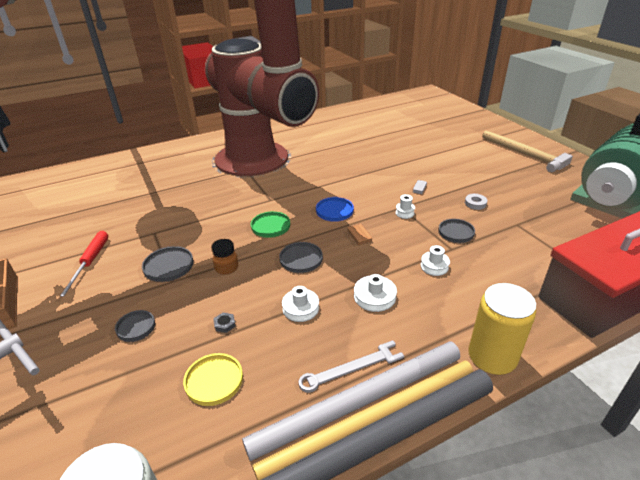

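Candidates in the top view:
- **Pulleys:** (209,279) a, (244,188) b, (385,204) c, (319,184) d. The bearing at (124,252) has no hub and is not one.
- **Dark dishes:** (520,256) a, (187,220) b, (353,266) c, (478,327) d. The blue (277,328), green (358,339) and yellow (475,170) dishes are decoys.

Next I measure sizes by fitting silhouettes.

```bash
cat > h.py <<'E'
from plant import manip
import numpy as np, cv2
def proj(n,P):
    c=manip.camera_info(n); Q=(c["extrinsics"][:3,:3]@np.asarray(P,float).T).T+c["extrinsics"][:3,3]
    q=(c["intrinsics"]@Q.T).T; return q[:,:2]/q[:,2:]
def back(n,uv,z):
    c=manip.camera_info(n); R=c["extrinsics"][:3,:3]; o=-R.T@c["extrinsics"][:3,3]
    d=R.T@np.linalg.solve(c["intrinsics"],[uv[0],uv[1],1]); return (o+d*(z-o[2])/d[2])[:2]
def circ(x,y,z,r):
    t=np.linspace(0,2*np.pi,48); return np.c_[x+r*np.cos(t),y+r*np.sin(t),0*t+z]
def model(n,x,y,cyl,S=8):   # silhouette centroid and area
    m=np.zeros((480*2,640*2),np.uint8); 
    for r,z0,z1 in cyl:
        h=cv2.convexHull(np.float32(proj(n,np.r_[circ(x,y,z0,r),circ(x,y,z1,r)])))
        cv2.fillConvexPoly(m,np.int32(np.round((h*2+.5)*16)),1,shift=4)
    M=cv2.moments(m,True); return np.array([M['m10']/M['m00']/2-.25,M['m01']/M['m00']/2-.25]),M['m00']/4
def pul(r,z=0): return [(r,z,z+.018),(.014,z+.018,z+.044)]
def dish(r): return [(r,0,.012)]
def locate(n,mask,seed,cyl,win=45):
    k,l,s,c=cv2.connectedComponentsWithStats(mask.astype(np.uint8))
    d=np.hypot(*(c-np.array(seed)).T)+1e3*(s[:,4]<60); d[0]=1e9; i=d.argmin()
    m=np.uint8(l==i); cs,_=cv2.findContours(m,cv2.RETR_EXTERNAL,cv2.CHAIN_APPROX_NONE)
    m[:]=0; cv2.drawContours(m,cs,-1,1,-1); M=cv2.moments(m,True); ce=np.array([M['m10'],M['m01']])/M['m00']
    x,y=back(n,ce,cyl[0][2])
    for _ in range(5):
        q,a=model(n,x,y,cyl); e=back(n,ce,.015)-back(n,q,.015); x+=e[0]; y+=e[1]
    return x,y,M['m00'],a
R=dict(a=.022,b=.028,c=.034,d=.040)
def masks(im):
    h=cv2.cvtColor(im,cv2.COLOR_RGB2HSV); S,V=h[...,1],h[...,2]
    return (S<70)&(V>110),(S<90)&(V<110)
E
cat > m0.py <<'E'
from h import *
seeds={"top":dict(pa=(209,279),pb=(244,188),pc=(385,204),pd=(319,184),da=(520,256),db=(187,220),dc=(353,266),dd=(478,327)),
"scene":dict(pa=(405,208),pb=(435,263),pc=(300,305),pd=(375,293),da=(136,326),db=(457,231),dc=(301,257),dd=(168,264))}
for n in seeds:
    br,dk=masks(cv2.imread(f"pics/{n}0.png")[:,:,::-1].copy())
    for k,s in seeds[n].items():
        r=R[k[1]]
        print(n,k,np.round(locate(n,br if k[0]=='p' else dk,s,pul(r) if k[0]=='p' else dish(r+.012)),4))
print(proj("top",[[.225,-.583,.23]]),proj("scene",[[.225,-.583,.23]]))
print([np.round(back("top",p,z),3) for p,z in (((429,291),.06),((124,252),.015),((451,219),.012),((280,267),.012),((157,316),.012),((277,328),.012),((358,339),.012),((550,88),.1))])
E
python3 m0.py
```

```text
top pa [4.602e-01 2.208e-01 4.430e+02 4.325e+02]
top pb [6.529e-01 1.590e-01 6.670e+02 6.420e+02]
top pc [ 6.2920e-01 -1.3360e-01  9.4400e+02  9.1575e+02]
top pd [6.6850e-01 4.6000e-03 1.2670e+03 1.2345e+03]
top da [ 5.304e-01 -4.164e-01  8.700e+02  9.370e+02]
top db [5.8170e-01 2.7580e-01 1.1860e+03 1.2665e+03]
top dc [ 4.972e-01 -7.090e-02  1.590e+03  1.645e+03]
top dd [ 3.8100e-01 -3.2500e-01  2.1050e+03  2.2245e+03]
scene pa [4.5890e-01 2.2010e-01 3.7600e+02 3.7025e+02]
scene pb [6.506e-01 1.588e-01 6.900e+02 6.740e+02]
scene pc [ 6.26600e-01 -1.33800e-01  1.08000e+03  1.05925e+03]
scene pd [6.66100e-01 4.30000e-03 1.31900e+03 1.29225e+03]
scene da [ 5.24300e-01 -4.20100e-01  7.23000e+02  1.05425e+03]
scene db [5.807e-01 2.744e-01 6.860e+02 7.760e+02]
scene dc [ 4.9490e-01 -7.1500e-02  1.1140e+03  1.1555e+03]
scene dd [ 3.87000e-01 -3.24700e-01  6.31000e+02  1.51825e+03]
[[685.77851186 429.60839234]] [[-20.09052587 165.77465621]]
[array([ 0.446, -0.215]), array([0.511, 0.393]), array([ 0.6  , -0.272]), array([0.49 , 0.077]), array([0.385, 0.317]), array([0.368, 0.078]), array([ 0.35 , -0.083]), array([ 0.854, -0.451])]
```

Both cameras agree to 2–3 mm and the silhouette areas confirm every size. I'll carry the pulleys in order a, b, c, d, gripping each by the hub at TCP z ≈ 0.021.

```bash
cat > d.py <<'E'
import sys; from h import *
from scipy.spatial.transform import Rotation as Ro
s=manip.state(); q=s["tool_rot"]; R_=Ro.from_quat(np.r_[q[1:],q[0]])
print("t",round(s["time"],2),"pos",s["tool_pos"].round(4),"F",s["contact_force"].round(1),"w",round(s["gripper_width"],3), "tilt rv", (R_.inv()*Ro.from_quat([.98313,.18291,0,0])).as_rotvec().round(4))
p=s["tool_pos"]
for a in sys.argv[1:]:
    t=np.array(eval(a)); print(a,"norm shift",(R_.inv().apply(t-s["tool_pos"])/.4).round(3),"| from prev",(R_.inv().apply(t-p)/.4).round(3),np.linalg.norm(t-p).round(3)); p=t
E
python3 d.py "(.303,-.315,.2)" "(.381,-.047,.15)" "(.4595,.2205,.1)"
```

```text
t 0.1 pos [ 0.2246 -0.5826  0.2302] F [-0.6 -0.8  0.1] w 0.996 tilt rv [-0.0019 -0.0002 -0.0001]
(.303,-.315,.2) norm shift [ 0.423 -0.554  0.077] | from prev [ 0.423 -0.554  0.077] 0.281
(.381,-.047,.15) norm shift [ 0.846 -1.109  0.203] | from prev [ 0.423 -0.555  0.126] 0.284
(.4595,.2205,.1) norm shift [ 1.27  -1.662  0.329] | from prev [ 0.424 -0.553  0.126] 0.283
```

carry_out --pt "1 0.423 -0.554 0.077 0 0 0" --pt "1 0.423 -0.554 0.077 0 0 0" --pt "1 0.423 -0.554 0.077 0 0 0" --pt "1 0.423 -0.554 0.077 0 0 0" --pt "1 0.423 -0.554 0.077 0 0 0" --pt "1 0.423 -0.554 0.077 0 0 0" --pt "1 0.423 -0.554 0.077 0 0 0" --pt "1 0.423 -0.554 0.077 0 0 0"

```text
time: 0.77
tool_pos: [0.3035, -0.3107, 0.1987]
tool_rot: [-0.002, 0.983, 0.185, 0.0]
contact_force: [-1.5, -0.2, 0.0]
gripper_width: 1.001
```

carry_out --pt "1 0.423 -0.554 0.126 0 0 0" --pt "1 0.423 -0.554 0.126 0 0 0" --pt "1 0.423 -0.554 0.126 0 0 0" --pt "1 0.423 -0.554 0.126 0 0 0" --pt "1 0.423 -0.554 0.126 0 0 0" --pt "1 0.423 -0.554 0.126 0 0 0" --pt "1 0.423 -0.554 0.126 0 0 0" --pt "1 0.423 -0.554 0.126 0 0 0"

```text
time: 1.43
tool_pos: [0.381, -0.0433, 0.1485]
tool_rot: [-0.002, 0.982, 0.187, -0.001]
contact_force: [-0.6, -0.3, -1.1]
gripper_width: 0.999
```

carry_out --pt "1 0.423 -0.554 0.126 0 0 0" --pt "1 0.423 -0.554 0.126 0 0 0" --pt "1 0.423 -0.554 0.126 0 0 0" --pt "1 0.423 -0.554 0.126 0 0 0" --pt "1 0.423 -0.554 0.126 0 0 0" --pt "1 0.423 -0.554 0.126 0 0 0" --pt "1 0.423 -0.554 0.126 0 0 0" --pt "1 0.423 -0.554 0.126 0 0 0"

```text
time: 2.1
tool_pos: [0.4599, 0.2231, 0.0981]
tool_rot: [-0.001, 0.983, 0.185, -0.001]
contact_force: [-0.4, -0.6, -0.1]
gripper_width: 1.001
```

```bash
python3 d.py "(.4595,.2205,.1)" "(.4595,.2205,.021)"
python3 - <<'E'
from h import *
a=manip.grab_frame("top")[100:400,60:460,::-1];b=manip.grab_frame("scene")[120:345,300:600,::-1]
cv2.imwrite("pics/c1.png",np.vstack([cv2.resize(a,(400,300)),cv2.resize(b,(400,300))]))
E
```

```text
t 2.1 pos [0.4599 0.2231 0.0981] F [-0.4 -0.6 -0.1] w 1.001 tilt rv [-0.0013  0.0014  0.004 ]
(.4595,.2205,.1) norm shift [-0.003  0.006 -0.005] | from prev [-0.003  0.006 -0.005] 0.003
(.4595,.2205,.021) norm shift [-0.003  0.006  0.193] | from prev [0.    0.    0.197] 0.079
```

View pics/c1.png

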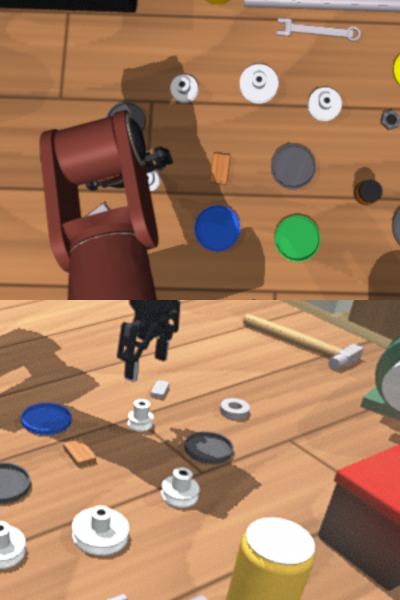

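The crop shows the open gripper right above pulley a (lower panel, ~(140,415)). Descending and closing.

carry_out --pt "1 -0.002 0.006 0.07 0 0 0" --pt "1 -0.002 0.006 0.14 0 0 0" --pt "1 -0.002 0.006 0.193 0 0 0" --pt "1 -0.002 0.006 0.193 0 0 0" --pt "0 -0.002 0.006 0.193 0 0 0" --pt "0 -0.002 0.006 0.193 0 0 0" --pt "0 -0.002 0.006 0.193 0 0 0" --pt "0 -0.002 0.006 0.193 0 0 0"

```text
time: 2.87
tool_pos: [0.4611, 0.2173, 0.0246]
tool_rot: [-0.0, 0.983, 0.183, 0.002]
contact_force: [-0.3, -0.5, -0.7]
gripper_width: 0.455
```

carry_out --pt "0 0 0 0 0 0 0" --pt "0 0 0 0 0 0 0" --pt "0 0 0 0 0 0 0" --pt "0 0 0 0 0 0 0" --pt "0 0 0 -0.05 0 0 0" --pt "0 0 0 -0.1 0 0 0" --pt "0 0 0 -0.2 0 0 0" --pt "0 0 0 -0.2 0 0 0"

```text
time: 3.53
tool_pos: [0.4638, 0.2186, 0.1102]
tool_rot: [-0.001, 0.983, 0.183, 0.006]
contact_force: [1.9, 0.5, 0.7]
gripper_width: 0.304
```

```bash
python3 d.py "(.483,0.008,.12)" "(.506,-.204,.12)" "(.530,-.4165,.12)" "(.530,-.4165,.025)"
python3 - <<'E'
from h import *
b=manip.grab_frame("scene")[120:345,300:600,::-1]
cv2.imwrite("pics/c2.png",cv2.resize(b,(600,450)))
E
```

```text
t 3.53 pos [0.4638 0.2186 0.1102] F [1.9 0.5 0.7] w 0.304 tilt rv [ 0.0009 -0.0123  0.0003]
(.483,0.008,.12) norm shift [-0.144  0.509 -0.026] | from prev [-0.144  0.509 -0.026] 0.212
(.506,-.204,.12) norm shift [-0.282  1.024 -0.027] | from prev [-0.137  0.515 -0.001] 0.213
(.530,-.4165,.12) norm shift [-0.417  1.541 -0.028] | from prev [-0.135  0.517 -0.001] 0.214
(.530,-.4165,.025) norm shift [-0.42   1.541  0.209] | from prev [-0.003 -0.     0.237] 0.095
```

View pics/c2.png

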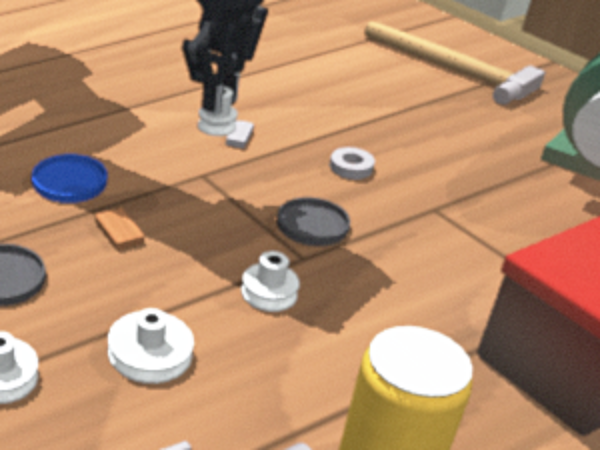

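Pulley a is held upright, hub between the pads, at crop ~(217,115). Carrying it to dish a.

carry_out --pt "0 -0.144 0.509 -0.026 0 0 0" --pt "0 -0.144 0.509 -0.026 0 0 0" --pt "0 -0.144 0.509 -0.026 0 0 0" --pt "0 -0.144 0.509 -0.026 0 0 0" --pt "0 -0.144 0.509 -0.026 0 0 0" --pt "0 -0.282 1.0 -0.027 0 0 0" --pt "0 -0.282 1.0 -0.027 0 0 0" --pt "0 -0.282 1.0 -0.027 0 0 0"

```text
time: 4.25
tool_pos: [0.4893, -0.1162, 0.1121]
tool_rot: [-0.0, 0.983, 0.183, -0.001]
contact_force: [0.7, 0.4, -1.2]
gripper_width: 0.303
```

```bash
python3 d.py "(.530,-.4165,.12)"
```

```text
t 4.25 pos [ 0.4893 -0.1162  0.1121] F [ 0.7  0.4 -1.2] w 0.303 tilt rv [-0.001   0.0009 -0.0001]
(.530,-.4165,.12) norm shift [-0.175  0.737 -0.02 ] | from prev [-0.175  0.737 -0.02 ] 0.303
```

carry_out --pt "0 -0.175 0.737 -0.02 0 0 0" --pt "0 -0.175 0.737 -0.02 0 0 0" --pt "0 -0.175 0.737 -0.02 0 0 0" --pt "0 -0.175 0.737 -0.02 0 0 0" --pt "0 -0.175 0.737 -0.02 0 0 0" --pt "0 -0.175 0.737 -0.02 0 0 0" --pt "0 -0.175 0.737 -0.02 0 0 0" --pt "0 -0.175 0.737 -0.02 0 0 0"

```text
time: 4.92
tool_pos: [0.5302, -0.4199, 0.12]
tool_rot: [0.001, 0.983, 0.181, -0.0]
contact_force: [-0.0, 0.5, -0.7]
gripper_width: 0.305
```

```bash
python3 - <<'E'
from h import *
manip.grab_frame("top")
b=manip.grab_frame("scene")[200:350,50:250,::-1]
cv2.imwrite("pics/c3.png",cv2.resize(b,(600,450)))
E
python3 d.py "(.530,-.4165,.12)" "(.530,-.4165,.033)"
```

```text
t 5.02 pos [ 0.5302 -0.4167  0.1197] F [-0.3  0.5 -1. ] w 0.302 tilt rv [-0.0015  0.0008 -0.003 ]
(.530,-.4165,.12) norm shift [-0.    -0.001 -0.001] | from prev [-0.    -0.001 -0.001] 0.0
(.530,-.4165,.033) norm shift [-0.    -0.     0.217] | from prev [0.    0.    0.217] 0.087
```

View pics/c3.png

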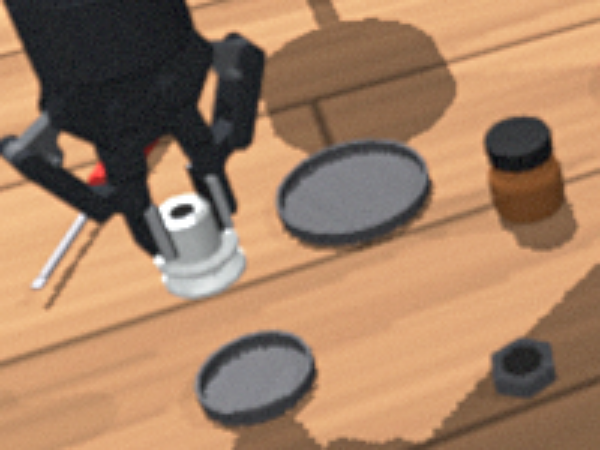

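The pulley hangs upright with the hub between the pads (crop (200,245)) and the finger tips just above the disc. Lowering it into dish a at (256,378).

carry_out --pt "0 0 0 0.08 0 0 0" --pt "0 0 0 0.16 0 0 0" --pt "0 0 0 0.2 0 0 0" --pt "0 0 0 0.22 0 0 0" --pt "0 0 0 0.23 0 0 0" --pt "0 0 0 0.235 0 0 0" --pt "0 0 0 0.235 0 0 0" --pt "0 0 0 0.235 0 0 0"

```text
time: 5.68
tool_pos: [0.5316, -0.4145, 0.028]
tool_rot: [0.001, 0.983, 0.183, 0.001]
contact_force: [0.2, -0.2, -1.2]
gripper_width: 0.308
```

carry_out --pt "0 0 0 0.004 0 0 0" --pt "0 0 0 0.008 0 0 0" --pt "0 0 0 0.008 0 0 0" --pt "0 0 0 0.008 0 0 0"

```text
time: 6.02
tool_pos: [0.532, -0.4152, 0.0275]
tool_rot: [0.001, 0.983, 0.183, 0.001]
contact_force: [-3.4, 4.3, 11.5]
gripper_width: 0.305
```

Contact at 11.5 N, so the pulley is on the floor. Releasing and lifting.

carry_out --pt "0.7 0 0 -0.003 0 0 0" --pt "0.7 0 0 -0.003 0 0 0" --pt "0.7 0 0 -0.003 0 0 0" --pt "0.7 0 0 -0.003 0 0 0" --pt "0.7 0 0 -0.06 0 0 0" --pt "0.9 0 0 -0.15 0 0 0" --pt "1 0 0 -0.24 0 0 0" --pt "1 0 0 -0.24 0 0 0"

```text
time: 6.68
tool_pos: [0.5346, -0.4183, 0.1292]
tool_rot: [0.006, 0.983, 0.183, 0.004]
contact_force: [1.1, -0.4, 1.9]
gripper_width: 1.001
```

```bash
python3 d.py "(.570,-.225,.12)" "(.612,-.03,.12)" "(.652,.159,.1)" "(.652,.159,.021)"
python3 - <<'E'
from h import *
b=manip.grab_frame("scene")[200:350,50:250,::-1]
cv2.imwrite("pics/c4.png",cv2.resize(b,(600,450)))
E
```

```text
t 6.68 pos [ 0.5346 -0.4183  0.1292] F [ 1.1 -0.4  1.9] w 1.001 tilt rv [ 0.0129 -0.006  -0.0001]
(.570,-.225,.12) norm shift [ 0.256 -0.419  0.019] | from prev [ 0.256 -0.419  0.019] 0.197
(.612,-.03,.12) norm shift [ 0.529 -0.836  0.015] | from prev [ 0.273 -0.417 -0.004] 0.199
(.652,.159,.1) norm shift [ 0.792 -1.242  0.062] | from prev [ 0.263 -0.406  0.046] 0.194
(.652,.159,.021) norm shift [ 0.791 -1.245  0.259] | from prev [-0.001 -0.003  0.197] 0.079
```

View pics/c4.png

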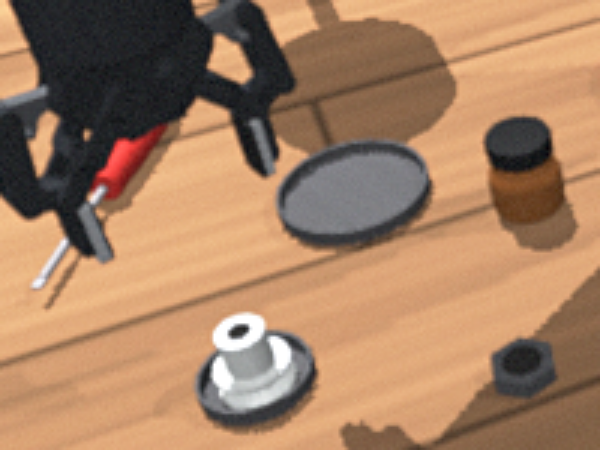

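Pulley a lies flat in dish a, centred at crop (253,368). Going to pulley b.

carry_out --pt "1 0.4 -0.625 0.03 0 0 0" --pt "1 0.4 -0.625 0.03 0 0 0" --pt "1 0.4 -0.625 0.03 0 0 0" --pt "1 0.4 -0.625 0.03 0 0 0" --pt "1 0.4 -0.625 0.03 0 0 0" --pt "1 0.4 -0.625 0.03 0 0 0" --pt "1 0.4 -0.625 0.03 0 0 0" --pt "1 0.4 -0.625 0.03 0 0 0"

```text
time: 7.4
tool_pos: [0.5899, -0.1178, 0.1058]
tool_rot: [-0.002, 0.983, 0.186, -0.001]
contact_force: [-0.4, 0.3, -0.4]
gripper_width: 1.0
```

carry_out --pt "1 0.391 -0.617 0.03 0 0 0" --pt "1 0.391 -0.617 0.03 0 0 0" --pt "1 0.391 -0.617 0.03 0 0 0" --pt "1 0.391 -0.617 0.03 0 0 0" --pt "1 0.391 -0.617 0.03 0 0 0" --pt "1 0.391 -0.617 0.03 0 0 0" --pt "1 0.391 -0.617 0.03 0 0 0" --pt "1 0.391 -0.617 0.03 0 0 0"

```text
time: 8.07
tool_pos: [0.6471, 0.1688, 0.0942]
tool_rot: [-0.001, 0.983, 0.186, -0.0]
contact_force: [-0.6, -0.6, 0.2]
gripper_width: 1.002
```

```bash
python3 -c "
from plant import manip
manip.grab_frame('top')"; python3 d.py "(.652,.159,.021)"
```

```text
t 8.12 pos [0.6469 0.1659 0.0941] F [-0.4 -0.2  0. ] w 0.998 tilt rv [-0.0008  0.0018  0.0048]
(.652,.159,.021) norm shift [0.006 0.021 0.183] | from prev [0.006 0.021 0.183] 0.074
```

carry_out --pt "1 0.006 0.018 0.07 0 0 0" --pt "1 0.006 0.018 0.14 0 0 0" --pt "1 0.006 0.018 0.184 0 0 0" --pt "1 0.006 0.018 0.184 0 0 0" --pt "1 0.006 0.018 0.184 0 0 0" --pt "0 0.006 0.018 0.184 0 0 0" --pt "0 0.006 0.018 0.184 0 0 0" --pt "0 0.006 0.018 0.184 0 0 0"

```text
time: 8.78
tool_pos: [0.6539, 0.1566, 0.0245]
tool_rot: [0.0, 0.983, 0.183, 0.002]
contact_force: [-1.1, -0.0, 0.5]
gripper_width: 0.603
```

carry_out --pt "0 0 0 0 0 0 0" --pt "0 0 0 0 0 0 0" --pt "0 0 0 0 0 0 0" --pt "0 0 0 0 0 0 0" --pt "0 0 0 0 0 0 0" --pt "0 0 0 -0.08 0 0 0" --pt "0 0 0 -0.16 0 0 0" --pt "0 0 0 -0.22 0 0 0"

```text
time: 9.45
tool_pos: [0.6522, 0.1567, 0.1114]
tool_rot: [0.0, 0.983, 0.183, -0.0]
contact_force: [1.3, 0.1, 0.2]
gripper_width: 0.308
```

```bash
python3 - <<'E'
from h import *
b=manip.grab_frame("scene")[150:300,360:560,::-1]
cv2.imwrite("pics/c5.png",cv2.resize(b,(600,450)))
E
python3 d.py "(.581,.275,.11)" "(.581,.275,.024)"
```

```text
t 9.5 pos [0.6557 0.1573 0.1179] F [3.3 1.2 3.2] w 0.305 tilt rv [ 0.0022 -0.009   0.0002]
(.581,.275,.11) norm shift [-0.068 -0.342  0.018] | from prev [-0.068 -0.342  0.018] 0.14
(.581,.275,.024) norm shift [-0.07  -0.342  0.233] | from prev [-0.002 -0.     0.215] 0.086
```

View pics/c5.png

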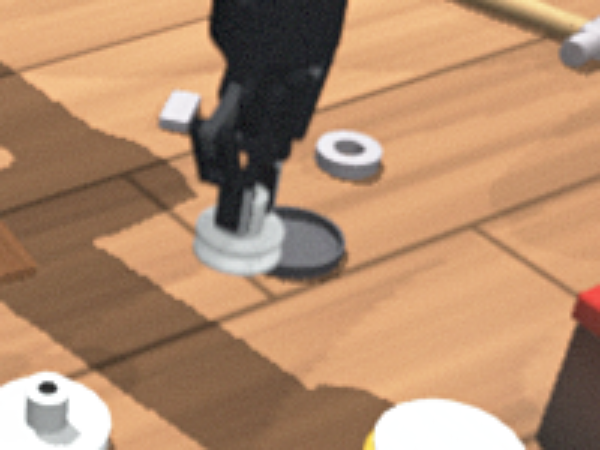

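Pulley b is held level at crop (240,240), and dish b is just behind it at (305,243). Moving across and lowering.

carry_out --pt "0 -0.063 -0.34 0 0 0 0" --pt "0 -0.063 -0.34 0 0 0 0" --pt "0 -0.063 -0.34 0 0 0 0" --pt "0 -0.063 -0.34 0 0 0 0" --pt "0 -0.063 -0.34 0 0 0 0" --pt "0 -0.063 -0.34 0.06 0 0 0" --pt "0 -0.063 -0.34 0.1 0 0 0" --pt "0 -0.063 -0.34 0.1 0 0 0"

```text
time: 10.17
tool_pos: [0.5773, 0.2727, 0.0652]
tool_rot: [0.001, 0.983, 0.183, -0.004]
contact_force: [-0.7, 0.2, -1.9]
gripper_width: 0.301
```

```bash
python3 -c "
from plant import manip
manip.grab_frame('top')"; python3 d.py "(.581,.275,.024)"
```

```text
t 10.22 pos [0.5783 0.273  0.0671] F [ 0.8 -0.2 -1.7] w 0.301 tilt rv [ 0.0002  0.0059 -0.0008]
(.581,.275,.024) norm shift [ 0.009 -0.002  0.108] | from prev [ 0.009 -0.002  0.108] 0.043
```

carry_out --pt "0 0.005 -0.003 0.04 0 0 0" --pt "0 0.005 -0.003 0.08 0 0 0" --pt "0 0.005 -0.003 0.1 0 0 0" --pt "0 0.005 -0.003 0.105 0 0 0" --pt "0 0.005 -0.003 0.11 0 0 0" --pt "0 0.005 -0.003 0.112 0 0 0" --pt "0 0.005 -0.003 0.112 0 0 0"

```text
time: 10.8
tool_pos: [0.5825, 0.2765, 0.0269]
tool_rot: [-0.0, 0.983, 0.183, 0.001]
contact_force: [-0.5, -1.4, -0.2]
gripper_width: 0.304
```

carry_out --pt "0 0 0 0.004 0 0 0" --pt "0 0 0 0.006 0 0 0" --pt "0 0 0 0.006 0 0 0"

```text
time: 11.05
tool_pos: [0.5828, 0.2767, 0.0268]
tool_rot: [0.0, 0.983, 0.183, 0.001]
contact_force: [-5.1, -3.6, 12.4]
gripper_width: 0.3
```

carry_out --pt "0.7 0 0 -0.003 0 0 0" --pt "0.7 0 0 -0.003 0 0 0" --pt "0.7 0 0 -0.003 0 0 0" --pt "0.7 0 0 -0.003 0 0 0" --pt "0.7 0 0 -0.06 0 0 0" --pt "0.9 0 0 -0.15 0 0 0" --pt "1 0 0 -0.2 0 0 0" --pt "1 0 0 -0.2 0 0 0"

```text
time: 11.72
tool_pos: [0.5851, 0.2777, 0.1095]
tool_rot: [-0.001, 0.983, 0.183, 0.005]
contact_force: [1.1, 0.4, 0.9]
gripper_width: 1.0
```

```bash
python3 - <<'E'
from h import *
b=manip.grab_frame("scene")[150:300,360:560,::-1]
cv2.imwrite("pics/c6.png",cv2.resize(b,(600,450)))
E
python3 d.py "(.604,.071,.11)"  "(.628,-.1337,.11)"
```

```text
t 11.77 pos [0.5836 0.2772 0.1067] F [ 0.1 -0.4 -0.5] w 0.998 tilt rv [ 0.0002 -0.0066 -0.0001]
(.604,.071,.11) norm shift [-0.138  0.499 -0.009] | from prev [-0.138  0.499 -0.009] 0.207
(.628,-.1337,.11) norm shift [-0.266  0.998 -0.01 ] | from prev [-0.128  0.499 -0.001] 0.206
```

View pics/c6.png

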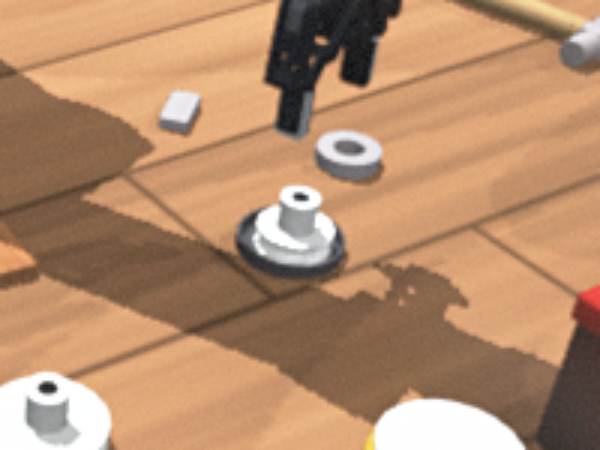

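Pulley b is in dish b, centred at crop (293,238). On to c.

carry_out --pt "1 -0.135 0.5 0 0 0 0" --pt "1 -0.135 0.5 0 0 0 0" --pt "1 -0.135 0.5 0 0 0 0" --pt "1 -0.135 0.5 0 0 0 0" --pt "1 -0.135 0.5 0 0 0 0" --pt "1 -0.135 0.5 0 0 0 0" --pt "1 -0.135 0.5 0 0 0 0"

```text
time: 12.35
tool_pos: [0.6021, 0.0684, 0.1012]
tool_rot: [-0.0, 0.983, 0.181, -0.001]
contact_force: [0.3, 0.4, -0.2]
gripper_width: 0.998
```

carry_out --pt "1 -0.131 0.498 0 0 0 0" --pt "1 -0.131 0.498 0 0 0 0" --pt "1 -0.131 0.498 0 0 0 0" --pt "1 -0.131 0.498 0 0 0 0" --pt "1 -0.131 0.498 0 0 0 0" --pt "1 -0.131 0.498 0 0 0 0" --pt "1 -0.131 0.498 0 0 0 0" --pt "1 -0.131 0.498 0 0 0 0"

```text
time: 13.02
tool_pos: [0.6253, -0.1327, 0.1018]
tool_rot: [-0.001, 0.983, 0.183, -0.001]
contact_force: [0.2, 0.2, -0.4]
gripper_width: 0.999
```

```bash
python3 d.py "(.628,-.1337,.021)"
```

```text
t 13.02 pos [ 0.6253 -0.1327  0.1018] F [ 0.2  0.2 -0.4] w 0.999 tilt rv [-0.002   0.0013  0.0009]
(.628,-.1337,.021) norm shift [0.006 0.005 0.202] | from prev [0.006 0.005 0.202] 0.081
```

carry_out --pt "1 0.006 0.005 0.07 0 0 0" --pt "1 0.006 0.005 0.14 0 0 0" --pt "1 0.006 0.005 0.202 0 0 0" --pt "1 0.006 0.005 0.202 0 0 0" --pt "1 0.006 0.005 0.202 0 0 0" --pt "0 0.006 0.005 0.202 0 0 0" --pt "0 0.006 0.005 0.202 0 0 0" --pt "0 0.006 0.005 0.202 0 0 0"

```text
time: 13.68
tool_pos: [0.6303, -0.1354, 0.0248]
tool_rot: [0.001, 0.983, 0.183, 0.002]
contact_force: [-0.0, -0.5, 0.3]
gripper_width: 0.605
```

carry_out --pt "0 0 0 0 0 0 0" --pt "0 0 0 0 0 0 0" --pt "0 0 0 0 0 0 0" --pt "0 0 0 0 0 0 0" --pt "0 0 0 0 0 0 0" --pt "0 0 0 -0.08 0 0 0" --pt "0 0 0 -0.16 0 0 0" --pt "0 0 0 -0.2 0 0 0"

```text
time: 14.35
tool_pos: [0.6296, -0.1358, 0.1052]
tool_rot: [0.001, 0.983, 0.183, 0.001]
contact_force: [2.2, -1.5, -2.3]
gripper_width: 0.309
```

```bash
python3 - <<'E'
from h import *
manip.grab_frame("top")
b=manip.grab_frame("scene")[200:350,220:420,::-1]
cv2.imwrite("pics/c7.png",cv2.resize(b,(600,450)))
E
python3 d.py "(.496,-.071,.10)" "(.496,-.071,.026)"
```

```text
t 14.45 pos [ 0.6309 -0.1363  0.1062] F [ 1.1 -0.6 -1.2] w 0.3 tilt rv [ 0.0046 -0.0054 -0.0002]
(.496,-.071,.10) norm shift [-0.256 -0.274  0.013] | from prev [-0.256 -0.274  0.013] 0.15
(.496,-.071,.026) norm shift [-0.257 -0.274  0.198] | from prev [-0.001 -0.001  0.185] 0.074
```

View pics/c7.png

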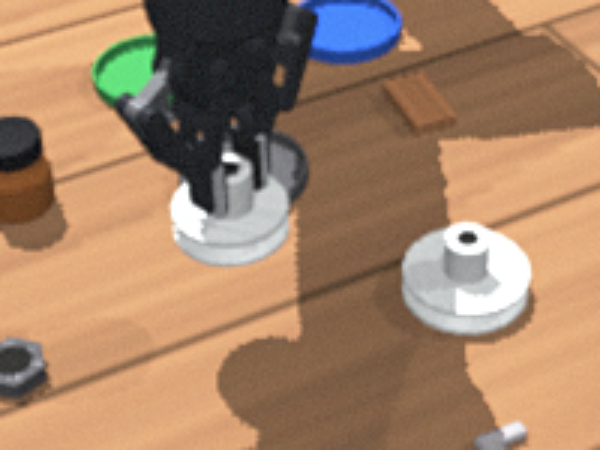

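Pulley c is held level at crop (230,215), with dish c behind it. Moving over.

carry_out --pt "0 -0.253 -0.274 0 0 0 0" --pt "0 -0.253 -0.274 0 0 0 0" --pt "0 -0.253 -0.274 0 0 0 0" --pt "0 -0.253 -0.274 0 0 0 0" --pt "0 -0.253 -0.274 0 0 0 0" --pt "0 -0.253 -0.274 0.04 0 0 0" --pt "0 -0.253 -0.274 0.08 0 0 0" --pt "0 -0.253 -0.274 0.08 0 0 0"

```text
time: 15.12
tool_pos: [0.491, -0.0685, 0.0651]
tool_rot: [-0.002, 0.983, 0.183, -0.004]
contact_force: [-0.7, 0.6, -3.4]
gripper_width: 0.305
```

```bash
python3 -c "
from plant import manip
manip.grab_frame('top');manip.grab_frame('top')"; python3 d.py "(.496,-.071,.026)"
```

```text
t 15.22 pos [ 0.4934 -0.0692  0.0683] F [ 0.   0.1 -1.2] w 0.301 tilt rv [-0.0025  0.0034 -0.0003]
(.496,-.071,.026) norm shift [0.005 0.007 0.106] | from prev [0.005 0.007 0.106] 0.042
```

carry_out --pt "0 0.005 0.006 0.04 0 0 0" --pt "0 0.005 0.006 0.08 0 0 0" --pt "0 0.005 0.006 0.095 0 0 0" --pt "0 0.005 0.006 0.1 0 0 0" --pt "0 0.005 0.006 0.105 0 0 0" --pt "0 0.005 0.006 0.108 0 0 0" --pt "0 0.005 0.006 0.108 0 0 0"

```text
time: 15.8
tool_pos: [0.4981, -0.0711, 0.0278]
tool_rot: [0.0, 0.983, 0.183, 0.001]
contact_force: [0.9, -0.1, -1.9]
gripper_width: 0.302
```

carry_out --pt "0 0 0 0.004 0 0 0" --pt "0 0 0 0.006 0 0 0" --pt "0 0 0 0.006 0 0 0"

```text
time: 16.05
tool_pos: [0.4985, -0.0713, 0.0269]
tool_rot: [0.0, 0.983, 0.183, 0.0]
contact_force: [-4.5, 0.8, 7.6]
gripper_width: 0.305
```

carry_out --pt "0.7 0 0 -0.002 0 0 0" --pt "0.7 0 0 -0.002 0 0 0" --pt "0.7 0 0 -0.002 0 0 0" --pt "0.7 0 0 -0.002 0 0 0" --pt "0.7 0 0 -0.06 0 0 0" --pt "0.9 0 0 -0.15 0 0 0" --pt "1 0 0 -0.2 0 0 0" --pt "1 0 0 -0.2 0 0 0"

```text
time: 16.72
tool_pos: [0.5012, -0.072, 0.1104]
tool_rot: [0.002, 0.983, 0.183, 0.005]
contact_force: [0.6, -0.8, 1.1]
gripper_width: 0.998
```

```bash
python3 - <<'E'
from h import *
manip.grab_frame("top")
b=manip.grab_frame("scene")[200:350,220:420,::-1]
cv2.imwrite("pics/c8.png",cv2.resize(b,(600,450)))
E
python3 d.py "(.667,.0045,.11)"
```

```text
t 16.82 pos [ 0.4982 -0.0712  0.1057] F [-0.1 -0.2 -1.1] w 1.003 tilt rv [ 0.0014 -0.0019 -0.0001]
(.667,.0045,.11) norm shift [ 0.462 -0.025 -0.01 ] | from prev [ 0.462 -0.025 -0.01 ] 0.185
```

View pics/c8.png

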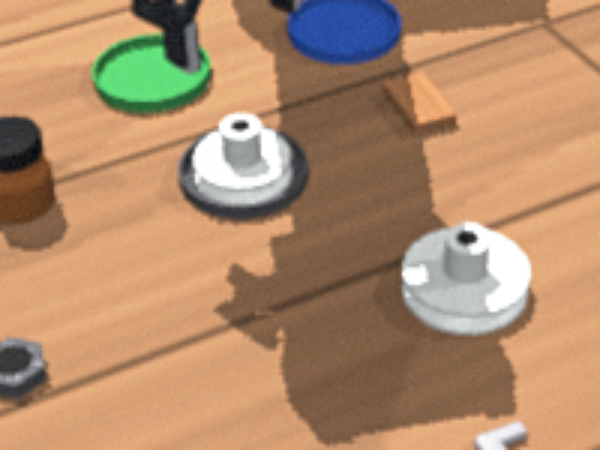

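Pulley c is in dish c (crop (243,168)). On to pulley d.

carry_out --pt "1 0.462 -0.025 0 0 0 0" --pt "1 0.462 -0.025 0 0 0 0" --pt "1 0.462 -0.025 0 0 0 0" --pt "1 0.462 -0.025 0 0 0 0" --pt "1 0.462 -0.025 0 0 0 0" --pt "1 0.462 -0.025 0 0 0 0" --pt "1 0.462 -0.025 0 0 0 0" --pt "1 0.462 -0.025 0 0 0 0"

```text
time: 17.48
tool_pos: [0.6647, 0.0048, 0.1024]
tool_rot: [-0.0, 0.983, 0.183, -0.002]
contact_force: [-0.4, 0.6, 0.6]
gripper_width: 1.001
```

```bash
python3 d.py "(.667,.0045,.021)"
```

```text
t 17.48 pos [0.6647 0.0048 0.1024] F [-0.4  0.6  0.6] w 1.001 tilt rv [-0.0017  0.0036 -0.0001]
(.667,.0045,.021) norm shift [0.006 0.003 0.203] | from prev [0.006 0.003 0.203] 0.081
```

carry_out --pt "1 0.004 0.003 0.07 0 0 0" --pt "1 0.004 0.003 0.14 0 0 0" --pt "1 0.004 0.003 0.203 0 0 0" --pt "1 0.004 0.003 0.203 0 0 0" --pt "1 0.004 0.003 0.203 0 0 0" --pt "0 0.004 0.003 0.203 0 0 0" --pt "0 0.004 0.003 0.203 0 0 0" --pt "0 0.004 0.003 0.203 0 0 0"

```text
time: 18.15
tool_pos: [0.6699, 0.0039, 0.0262]
tool_rot: [0.001, 0.983, 0.183, 0.002]
contact_force: [-0.4, 0.4, 0.1]
gripper_width: 0.6
```

carry_out --pt "0 0 0 0 0 0 0" --pt "0 0 0 0 0 0 0" --pt "0 0 0 0 0 0 0" --pt "0 0 0 0 0 0 0" --pt "0 0 0 0 0 0 0" --pt "0 0 0 -0.08 0 0 0" --pt "0 0 0 -0.16 0 0 0" --pt "0 0 0 -0.24 0 0 0"

```text
time: 18.82
tool_pos: [0.6668, 0.0044, 0.1185]
tool_rot: [-0.001, 0.983, 0.183, -0.002]
contact_force: [0.2, -0.2, -2.0]
gripper_width: 0.302
```

```bash
python3 - <<'E'
from h import *
manip.grab_frame("top")
b=manip.grab_frame("scene")[200:350,220:420,::-1]
cv2.imwrite("pics/c9.png",cv2.resize(b,(600,450)))
E
python3 d.py "(.524,-.160,.12)" "(.381,-.325,.12)"
```

```text
t 18.92 pos [0.6723 0.0039 0.1265] F [-0.1  0.6 -1.2] w 0.303 tilt rv [ 0.0053 -0.0104  0.0001]
(.524,-.160,.12) norm shift [-0.494  0.249  0.012] | from prev [-0.494  0.249  0.012] 0.221
(.381,-.325,.12) norm shift [-0.975  0.505  0.009] | from prev [-0.482  0.256 -0.004] 0.218
```

View pics/c9.png

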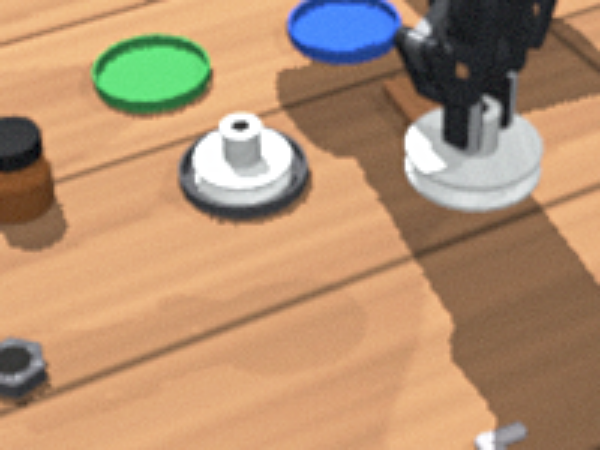

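Pulley d is held level. The carry passes over the pot with the pulley's underside near 0.095 m, and the pot is 0.06 m high.

carry_out --pt "0 -0.486 0.252 0 0 0 0" --pt "0 -0.486 0.252 0 0 0 0" --pt "0 -0.486 0.252 0 0 0 0" --pt "0 -0.486 0.252 0 0 0 0" --pt "0 -0.486 0.252 0 0 0 0" --pt "0 -0.486 0.252 0 0 0 0" --pt "0 -0.486 0.252 0 0 0 0" --pt "0 -0.486 0.252 0 0 0 0"

```text
time: 19.58
tool_pos: [0.5224, -0.1596, 0.1182]
tool_rot: [-0.001, 0.983, 0.182, -0.0]
contact_force: [-0.0, -0.3, -2.1]
gripper_width: 0.304
```

carry_out --pt "0 -0.482 0.254 0 0 0 0" --pt "0 -0.482 0.254 0 0 0 0" --pt "0 -0.482 0.254 0 0 0 0" --pt "0 -0.482 0.254 0 0 0 0" --pt "0 -0.482 0.254 0 0 0 0" --pt "0 -0.482 0.254 0 0 0 0" --pt "0 -0.482 0.254 0.04 0 0 0" --pt "0 -0.482 0.254 0.08 0 0 0"

```text
time: 20.25
tool_pos: [0.3812, -0.3247, 0.0881]
tool_rot: [0.001, 0.983, 0.183, 0.001]
contact_force: [-0.9, -0.1, -2.5]
gripper_width: 0.305
```

```bash
python3 -c "
from plant import manip
for i in range(3): manip.grab_frame('top')"; python3 d.py "(.381,-.325,.026)"
```

```text
t 20.4 pos [ 0.3799 -0.322   0.0857] F [ 0.6 -0.  -2.8] w 0.302 tilt rv [-0.0042  0.001   0.0014]
(.381,-.325,.026) norm shift [0.    0.009 0.149] | from prev [0.    0.009 0.149] 0.06
```

carry_out --pt "0 0.001 0.006 0.05 0 0 0" --pt "0 0.001 0.006 0.1 0 0 0" --pt "0 0.001 0.006 0.13 0 0 0" --pt "0 0.001 0.006 0.14 0 0 0" --pt "0 0.001 0.006 0.145 0 0 0" --pt "0 0.001 0.006 0.148 0 0 0" --pt "0 0.001 0.006 0.148 0 0 0" --pt "0 0.001 0.006 0.148 0 0 0"

```text
time: 21.07
tool_pos: [0.3817, -0.3266, 0.0294]
tool_rot: [0.001, 0.983, 0.183, 0.0]
contact_force: [0.4, 0.4, -2.1]
gripper_width: 0.305
```

carry_out --pt "0 0 0 0.004 0 0 0" --pt "0 0 0 0.007 0 0 0" --pt "0 0 0 0.007 0 0 0" --pt "0 0 0 0.007 0 0 0"

```text
time: 21.4
tool_pos: [0.3818, -0.3269, 0.0282]
tool_rot: [0.001, 0.983, 0.183, 0.0]
contact_force: [-4.0, 3.7, 10.2]
gripper_width: 0.301
```

Contact at 10 N. Releasing, lifting, and retreating toward the start for a clear view.

carry_out --pt "0.7 0 0 -0.002 0 0 0" --pt "0.7 0 0 -0.002 0 0 0" --pt "0.7 0 0 -0.002 0 0 0" --pt "0.7 0 0 -0.002 0 0 0" --pt "0.7 0 0 -0.06 0 0 0" --pt "0.9 0 0 -0.15 0 0 0" --pt "1 0 0 -0.25 0 0 0" --pt "1 0 0 -0.35 0 0 0"

```text
time: 22.07
tool_pos: [0.3804, -0.3253, 0.1661]
tool_rot: [-0.001, 0.983, 0.183, -0.001]
contact_force: [0.9, -0.0, 0.7]
gripper_width: 1.006
```

carry_out --pt "1 -0.59 0.46 -0.15 0 0 0" --pt "1 -0.59 0.46 -0.15 0 0 0" --pt "1 -0.59 0.46 -0.15 0 0 0" --pt "1 -0.59 0.46 -0.15 0 0 0" --pt "1 -0.59 0.46 -0.15 0 0 0" --pt "1 -0.59 0.46 -0.15 0 0 0" --pt "1 -0.59 0.46 -0.15 0 0 0" --pt "1 -0.59 0.46 -0.15 0 0 0"

```text
time: 22.73
tool_pos: [0.2238, -0.5868, 0.2267]
tool_rot: [0.002, 0.984, 0.181, -0.001]
contact_force: [0.2, 0.4, 0.2]
gripper_width: 1.001
```

```bash
python3 - <<'E'
from h import *
D=dict(a=(.530,-.4165),b=(.581,.275),c=(.496,-.071),d=(.381,-.325))
I={}
for n in("top","scene"):
    im=manip.grab_frame(n); I[n]=im; br,_=masks(im)
    for k in D:
        s=model(n,*D[k],pul(R[k],.003))[0]
        x,y,A,a=locate(n,br,s,pul(R[k],.003)); print(n,k,np.round([x-D[k][0],y-D[k][1]],4),"area",A,a)
cv2.imwrite("pics/f.png",np.vstack([I["top"][130:380,60:600],I["scene"][130:420,60:600]])[:,:,::-1])
E
python3 d.py
```

```text
top a [0.0039 0.0001] area 448.0 462.75
top b [0.0019 0.0017] area 695.0 677.0
top c [ 0.0039 -0.0014] area 931.0 936.75
top d [-0.0006 -0.0033] area 1391.0 1393.0
scene a [0.001  0.0013] area 759.0 707.5
scene b [-0.0005  0.001 ] area 585.0 562.5
scene c [ 0.0001 -0.0011] area 817.0 804.0
scene d [-0.0028 -0.0021] area 1124.0 1070.0
t 22.83 pos [ 0.2254 -0.5845  0.2257] F [ 0.9 -0.2  0.4] w 1.0 tilt rv [ 0.0006  0.0001 -0.0035]
```

View pics/f.png

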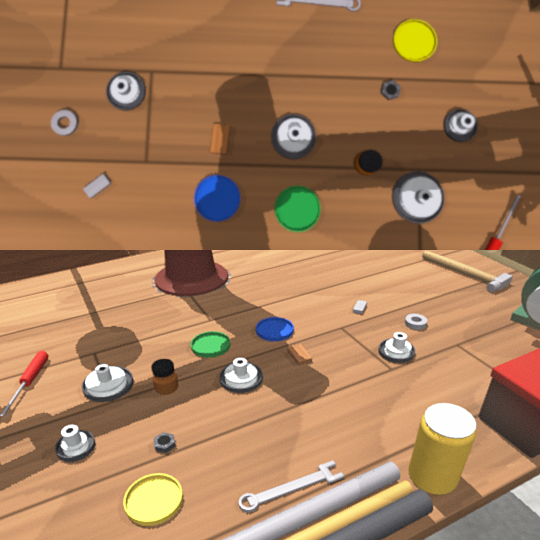

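All four pulleys sit flat and centred in their own dishes (top panel a (461,124), b (125,90), c (293,135), d (418,197)). The pot and bearing have not moved.

```bash
python3 -c "
from plant import manip
print(manip.job_done())"
```

```text
the job is handed in; nothing more can be done
None
```

All four pulleys are back in their own dishes, hub up, moved in the order a, b, c, d. I handed the job in at about 23 s on the robot's clock.

- **Placing:** I gripped each pulley by its hub, lowered it until the wrist force showed it touching the dish floor (8–12 N), then released it.
- **Position check:** in the last pictures from both cameras, every pulley was within 4 mm of its dish centre, where 9 mm is allowed. All four lie flat, and the two cameras agree to about 4 mm.
- **Other objects:** the grease pot, bearing and other loose items look unmoved in the pictures. I did not measure their positions again.
- **Robot:** it is back near its start pose, touching nothing. No check failed.

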